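# Slide the saucer home in the pot stand

### The job

Push the black saucer across the top of the wooden pot stand with the fingertips until it slides over the edge of the round recess and drops in, lying flat on the recess floor. Only push it: do not pick it up, tip it or knock it off the stand. Leave the glass vase, the terracotta pot, the dibber and the green tray where they are, and end with the hand clear.

Things in the scene. Friction and masses are not known exactly. Their poses are not given: they have to be found in the camera images.
- stand: Pot stand: fixed wooden board, 235 x 140 mm, 25 mm thick, lying on the green bench, with one round recess 86 mm across and 8 mm deep (floor painted white) near one end. Origin: at bench level straight below the recess centre. Own z up; own x runs along the board from the recess to the end where the saucer starts: board x -65 to +170 mm, y -70 to +70 mm, top at z 25 mm. Its yaw varies widely.
- recess (a point): Centre of the recess floor, 17 mm above the bench, 8 mm below the board's top. The saucer has 3 mm of play all round in the recess; home, its origin is 17 mm above the bench and its rim stands 6 mm above the board's top.
- saucer: Loose shallow black plastic saucer, 80 mm across the rim (78 at the foot), 14 mm high, wall 3 mm, 35 to 70 g. Origin: centre of its underside; z up. Starts flat on the board's top (origin 25 mm above the bench), its centre 88 to 117 mm from the recess centre. Pushed at its side it slides flat, dips its front edge when within about 15 mm of the recess centre, and drops when nearly centred.
- vase: Clear glass vase, loose, a plain tumbler shape 68 mm across at the mouth, 150 mm tall, standing on the bench beyond the recess end of the pot stand. Origin: centre of its underside.
- pot: Small empty terracotta flowerpot, loose, up to 90 mm across, 80 mm tall, standing on the bench beside one long side of the pot stand. Origin: centre of its underside.
- dibber: Aluminium dibber, loose, lying on the bench beside the other long side of the pot stand: a pointed rod 18 mm thick and 200 mm long with a T handle 98 mm wide. Origin: at bench level under the middle of the rod; own x points to the tip.
- tray: Green plastic seedling tray with 12 cells, loose, empty, 280 x 180 mm, 50 mm high, on the bench to the robot's left. Origin: centre of its underside.
Mind the look-alikes: they are no part of the job. There is more than one size of the saucer; the one meant has the size given above.

How it is judged (in metres and radians):
On the way:
1. the saucer, still flat on top of the pot stand, is pushed out over the edge of the recess (centres less than 65 mm apart) (horizontal distance between saucer and recess below 0.065 m and z of saucer in the frame of stand between 0.0225 and 0.029 m and angle between saucer's own z axis and vertical below 0.1 rad), for 0.05 s.
At the end, for the whole second after the job is handed in: The saucer lies at rest in the recess: centre within 6 mm of the recess centre, underside within 2 mm of the recess floor, level within 0.05 rad; vase, pot, dibber and tray are within 20 mm of where they started (horizontal distance between saucer and recess below 0.006 m and z of saucer in the frame of stand between 0.015 and 0.019 m and angle between saucer's own z axis and vertical below 0.05 rad and linear speed of saucer below 0.01 m/s and distance of each of vase, pot, dibber, tray from where it was at the start of the episode below 0.02 m); the robot touches nothing.
It fails at once if the saucer is lifted (its underside more than 8 mm above the top of the pot stand) (z of saucer in the frame of stand above 0.033 m).
It fails at once if the saucer is tipped more than 0.4 rad (angle between saucer's own z axis and vertical above 0.4 rad).
It fails at once if the saucer is knocked off the pot stand (z of saucer in the frame of stand below 0.012 m).
It fails at once if the vase, pot, dibber or tray is moved by more than 20 mm (distance of any of vase, pot, dibber, tray from where it was at the start of the episode above 0.02 m).
It fails at once if the vase or the pot is tipped more than 0.3 rad (angle between any of vase, pot's own z axis and vertical above 0.3 rad).
It also fails if it takes over 40 s, if anything falls off the work surface, if the arm or the gripper's body presses on something with over 40 N, if the wrist force passes 120 N, or if a joint passes its speed limit or range.

### The arm

A 7-joint arm with a two-finger parallel gripper is mounted at the origin on the work surface. World frame = base frame: x ahead of the robot, y to its left, z up, the work surface at z = 0. Lengths are in mm, angles in rad, forces in N, time in s.
With the tool pointing down it reaches from about 400 to 875 mm from the base axis. Payload 4.4 kg.
Tool frame: the origin (TCP) lies at the very end of the fingers, on their centre line; the grasp point (between the pads) lies 19 mm behind it; z points along the fingers, y is the direction in which the jaws open and shut (so a half turn about z gives the same grasp; the last joint's range is limited). The gripper opens to 85 mm and grips with 20 to 120 N. Pads are 22 mm wide; open, the fingers measure 114 mm over their backs; the gripper's body (76 mm by 85 mm) begins 54 mm behind the grasp point. The pads swing forward as they close: fully open they stand 13 mm farther back than shut.
Start: joints at [-1.222, 0.628, 0.038, 1.517, -0.027, 0.996, -0.02], TCP at [261.933, 594.902, 231.313] pointing down, gripper open.
Joint ranges: [-3.06, 3.06], [-0.37, 2.12], [-1.25, 1.32], [0.18, 2.47], [-1.1, 4.24], [0.23, 1.98], [-2.94, 2.94]. Speed limits (rad/s): [2.57, 2.57, 3.14, 3.14, 3.14, 3.14, 3.14].

### API

Orientations are given as [roll, pitch, yaw] about the fixed x, y, z axes, in that order (R = Rz(yaw) Ry(pitch) Rx(roll)).
In Python, from cell import read_state, get_image, calibration, finish_job gives the robot as it stands. The module is installed in compiled form; this text tells all that it offers.
- The arm moves only by the tool apply_moves, never from a script. Its argument "increments" is a list of rows, each an object of numbers: "tx", "ty", "tz": the shift along the world's x, y, z in m; "rx", "ry", "rz": the turn, a rotation vector about the world's x, y, z in units of 5 degrees (1.0 is 5 degrees); "claw": the finger opening in m, from 0 to 0.0854. In form: [{"tx": .., "ty": .., "tz": .., "rx": .., "ry": .., "rz": .., "claw": ..}, ...]. A call has 1 to 12 rows; each row is the pose to reach, as a shift and turn from the pose commanded when the call began; what a row does not reach only later rows make up. A row lasts 1/10 s, in which the tool goes at most 50 mm and 8.59 degrees, less where a joint would pass 70% of its speed; a pose out of reach is approached as far as the arm can. A call with a gripper value outside its range is refused whole. The fingers move at their own pace and stop on an object; the grip force is fixed at half the most. Time passes only in rows, so rows that repeat a pose let the fingers close. It gives the time, the measured TCP pose, the force and the opening at its end, in the units of the state.
- read_state(): the state, without advancing time (a new reading comes with each control period).
- get_image(name): name is "side" or "top" or "wrist"; returns the picture (384x512x3 uint8, red, green, blue); there is no depth.
- calibration(name): a dict with "camera_matrix" (3x3 intrinsics, pixels), "origin" and "attitude" of the camera in the world. Camera axes: x right, y up, looking along -z (the intrinsics and any distortion apply to the point x, -y, -z); pixel columns grow to the right and rows downward; lengths in mm; the calibration is good to about 2 mm. The wrist camera is an equidistant fisheye: a pixel r from the principal point sees the ray r / f radians off the axis. A picture is of the moment at which its call begins: read the wrist's pose just before it. calibration takes no time and is no camera call; for the wrist camera it gives the pose at the moment of the call.
- finish_job(): hands the job in, once; it reports no verdict.
The state is a dict: "clock": time; "qpos": joint angles; "qd": joint speeds; "tau": joint torques, N m; "eef_pos": TCP position; "tool_rot": TCP orientation; "force": force on the tool from outside, world axes, zero at the start; "torque": the same for the moment, N m; "width": finger opening in mm.
Only numpy, scipy, OpenCV 4.12 (cv2) and the standard library are available. Lean on these libraries where they do the work, as an engineer would, in place of code of your own. Each camera call takes 0.05 s, during which the arm holds its last target. There are 200 camera calls.

## Working session

There is one attempt and no reset: what is moved stays moved. The work goes in short steps, Python scripts to look and compute and a tool call to move; the robot and the scene stay as the last step left them, time stands still between calls to the robot, and variables do not carry over. Pictures are saved under pics/ and viewed, about 8 in all and at most 12, crops included, and the job is handed in when it is done.

Besides the shell and the picture viewer there is one more tool, called by a JSON object that holds its "method" and its "body", one argument or row to a line. apply_moves: Moves the arm, as the interface text tells. Its arguments: {"type":"object","properties":{"increments":{"type":"array"}},"required":["increments"]}

```bash
mkdir -p pics; cat > h.py <<'E'
import numpy as np, cv2
from cell import *
from scipy.spatial.transform import Rotation as Ro
def snap(n,f):
    im=get_image(n); cv2.imwrite('pics/'+f,im[:,:,::-1]); return im
E
python3 - <<'E'
from h import *
s=read_state();print(s['clock'],s['eef_pos'],s['tool_rot'],s['width'])
a=snap('top','top0.png');b=snap('side','side0.png')
cv2.imwrite('pics/both.png',np.vstack([cv2.resize(a,(400,300)),cv2.resize(b,(400,300))])[:,:,::-1])
for n in('top','side','wrist'):print(n,calibration(n))
E
```

```text
0.0 [261.65195249 594.3095003  230.39479649] [-3.13967124e+00  2.46139878e-05  2.72682186e+00] 85.61668175960659
top {'camera_matrix': array([[454.40098589,   0.        , 258.51386898],
       [  0.        , 454.40098589, 188.86630539],
       [  0.        ,   0.        ,   1.        ]]), 'origin': array([ 418.03809994,  181.71440598, 1177.22054936]), 'attitude': array([ 0.14529866, -0.01350498, -1.59447274])}
side {'camera_matrix': array([[412.69803256,   0.        , 254.59173019],
       [  0.        , 412.69803256, 198.81380923],
       [  0.        ,   0.        ,   1.        ]]), 'origin': array([471.547935  , 800.07453722, 788.65817685]), 'attitude': array([ 0.69612435, -0.01767188, -2.94073819])}
wrist {'camera_matrix': array([[297.31863964,   0.        , 263.10563286],
       [  0.        , 297.31863964, 185.88371155],
       [  0.        ,   0.        ,   1.        ]]), 'origin': array([195.42768167, 624.57130454, 372.30756984]), 'attitude': array([-0.29044609,  0.00142679,  1.15559358])}
```

View pics/top0.png

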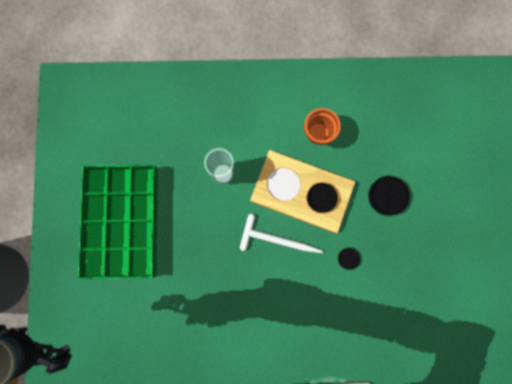

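View pics/side0.png

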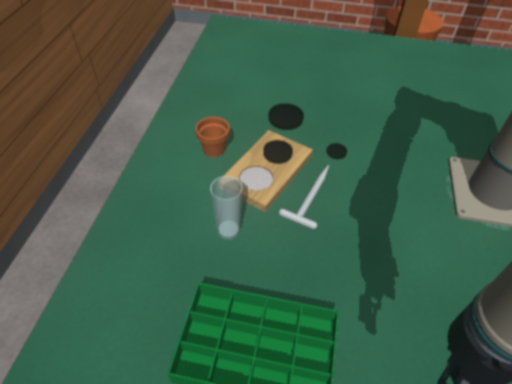

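The top view shows three black discs: (322,197) on the board, a larger one at (389,196) on the bench and a small one at (349,258) on the bench. The one on the board fits the description, and I'll check its diameter by measuring it. The recess is at (284,184), the vase at (220,165), the pot at (322,126) and the dibber from (248,232) to (322,251).

```bash
cat >> h.py <<'E'
def topt(n,uv,z,cal=None):
    c=cal or calibration(n);K=c['camera_matrix'];uv=np.atleast_2d(np.array(uv,float))
    x=(uv-[K[0,2],K[1,2]])/K[0,0]
    if n=='wrist':
        r=np.linalg.norm(x,axis=1,keepdims=True); s=np.where(r>1e-9,np.sin(r)/np.maximum(r,1e-9),1)
        d=np.c_[x[:,:1]*s,-x[:,1:]*s,-np.cos(r)]
    else: d=np.c_[x[:,0],-x[:,1],-np.ones(len(x))]
    d=d@Ro.from_euler('xyz',c['attitude']).as_matrix().T
    return (c['origin']+d*((z-c['origin'][2])/d[:,2])[:,None])[:,:2]
def circ(p):
    A=np.c_[2*p,np.ones(len(p))];s=np.linalg.lstsq(A,(p**2).sum(1),rcond=None)[0]
    return s[:2],np.sqrt(s[2]+s[0]**2+s[1]**2)
E
cat > m.py <<'E'
from h import *
for n,f in(('top','top0.png'),('side','side0.png')):
    im=cv2.imread('pics/'+f);b,g,r=[im[:,:,i].astype(int) for i in range(3)]
    h=cv2.cvtColor(im,cv2.COLOR_BGR2HSV)
    def big(m,k,lab,z,near=None):
        cs,_=cv2.findContours(m.astype(np.uint8),cv2.RETR_EXTERNAL,cv2.CHAIN_APPROX_NONE)
        for c in sorted(cs,key=cv2.contourArea)[::-1][:k]:
            p=topt(n,c[:,0,:],z); print(n,lab,c[:,0].mean(0).round(),*[np.round(v,1) for v in circ(p)])
    roi=np.zeros(r.shape,bool)
    if n=='top': roi[140:290,205:430]=1
    else: roi[90:240,180:360]=1
    big((im.max(2)<45)&roi,4,'black',39)
    big((im.min(2)>150)&roi,3,'white',17)
    wood=((r>b+40)&(g>b+15)&(r>120)&roi)|((im.min(2)>150)&roi)
    cs,_=cv2.findContours(wood.astype(np.uint8),cv2.RETR_EXTERNAL,cv2.CHAIN_APPROX_NONE)
    c=max(cs,key=cv2.contourArea);p=topt(n,c[:,0],25).astype(np.float32);rc=cv2.minAreaRect(p)
    print(n,'board',rc,cv2.boxPoints(rc).round().tolist())
    o=(r>g+50)&(g<130); o[:90]=0
    big(o&~wood if n=='top' else o&(np.indices(r.shape)[1]<260)&(np.indices(r.shape)[1]>180),2,'pot',80 if n=='top' else 80)
E
python3 m.py
python3 -c "
import cv2
i=cv2.imread('pics/top0.png')[130:270,200:420];cv2.imwrite('pics/c.png',cv2.resize(i,None,fx=3.5,fy=3.5))"
```

```text
top black [389. 195.] [ 560.5 -168. ] 48.8
top black [322. 197.] [559.2   2.5] 34.8
top black [349. 258.] [405.3 -57.8] 24.3
top white [284. 184.] [598.8  96.1] 42.0
top white [273. 239.] [457.8 117.9] 69.3
top white [223. 173.] [630.7 253.7] 20.5
top board ((578.9762573242188, 49.756568908691406), (238.88954162597656, 145.08905029296875), 68.0586166381836) [[467.0, -34.0], [602.0, -88.0], [691.0, 133.0], [556.0, 188.0]]
top pot [322. 125.] [736.5   1.1] 42.7
side black [286. 116.] [ 558.4 -137. ] 50.1
side black [277. 151.] [554.8   4.2] 29.7
side black [336. 151.] [405.8 -24.3] 23.4
side black [268. 152.] [291.9 -31.3] 293.6
side white [256. 178.] [597.1  96.6] 37.8
side white [306. 203.] [455.4 132.3] 66.6
side white [229. 177.] [-638.8 6014.2] 6048.0
side board ((578.6243286132812, 58.752960205078125), (251.0791778564453, 144.0725860595703), 68.2036361694336) [[465.0, -31.0], [599.0, -85.0], [692.0, 149.0], [558.0, 202.0]]
side pot [212. 129.] [729.8  11.7] 43.5
```

View pics/c.png

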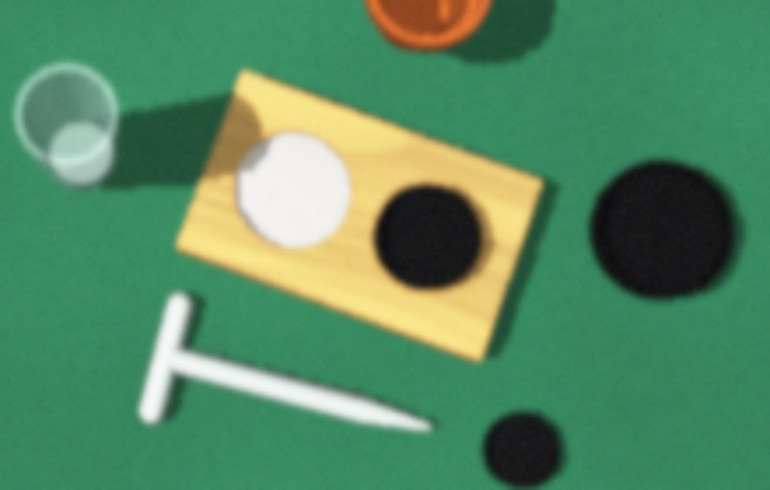

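The crop shows the saucer clearly separate from the larger and smaller discs. Measured distances are 102 mm from saucer to recess and a 67.3° push direction, close to the board axis. I'll move above the far side of the saucer.

{"method": "apply_moves", "body": {
  "increments": [
    {"tx": 0.274,"ty": -0.649,"tz": 0,"rz": -17.8,"claw": 0.045},
    {"tx": 0.274,"ty": -0.649,"tz": 0,"rz": -17.8,"claw": 0.045},
    {"tx": 0.274,"ty": -0.649,"tz": 0,"rz": -17.8,"claw": 0.045},
    {"tx": 0.274,"ty": -0.649,"tz": 0,"rz": -17.8,"claw": 0.045},
    {"tx": 0.274,"ty": -0.649,"tz": 0,"rz": -17.8,"claw": 0.045},
    {"tx": 0.274,"ty": -0.649,"tz": 0,"rz": -17.8,"claw": 0.045},
    {"tx": 0.274,"ty": -0.649,"tz": 0,"rz": -17.8,"claw": 0.045},
    {"tx": 0.274,"ty": -0.649,"tz": 0,"rz": -17.8,"claw": 0.045},
    {"tx": 0.274,"ty": -0.649,"tz": 0,"rz": -17.8,"claw": 0.045},
    {"tx": 0.274,"ty": -0.649,"tz": 0,"rz": -17.8,"claw": 0.045},
    {"tx": 0.274,"ty": -0.649,"tz": 0,"rz": -17.8,"claw": 0.045},
    {"tx": 0.274,"ty": -0.649,"tz": 0,"rz": -17.8,"claw": 0.045}
  ]
}}

```text
$.increments[0]: bad value
```

{"method": "apply_moves", "body": {
  "increments": [
    {"tx": 0.274,"ty": -0.649,"tz": 0.0,"rx": 0.0,"ry": 0.0,"rz": -17.8,"claw": 0.045},
    {"tx": 0.274,"ty": -0.649,"tz": 0.0,"rx": 0.0,"ry": 0.0,"rz": -17.8,"claw": 0.045},
    {"tx": 0.274,"ty": -0.649,"tz": 0.0,"rx": 0.0,"ry": 0.0,"rz": -17.8,"claw": 0.045},
    {"tx": 0.274,"ty": -0.649,"tz": 0.0,"rx": 0.0,"ry": 0.0,"rz": -17.8,"claw": 0.045},
    {"tx": 0.274,"ty": -0.649,"tz": 0.0,"rx": 0.0,"ry": 0.0,"rz": -17.8,"claw": 0.045},
    {"tx": 0.274,"ty": -0.649,"tz": 0.0,"rx": 0.0,"ry": 0.0,"rz": -17.8,"claw": 0.045},
    {"tx": 0.274,"ty": -0.649,"tz": 0.0,"rx": 0.0,"ry": 0.0,"rz": -17.8,"claw": 0.045},
    {"tx": 0.274,"ty": -0.649,"tz": 0.0,"rx": 0.0,"ry": 0.0,"rz": -17.8,"claw": 0.045},
    {"tx": 0.274,"ty": -0.649,"tz": 0.0,"rx": 0.0,"ry": 0.0,"rz": -17.8,"claw": 0.045},
    {"tx": 0.274,"ty": -0.649,"tz": 0.0,"rx": 0.0,"ry": 0.0,"rz": -17.8,"claw": 0.045},
    {"tx": 0.274,"ty": -0.649,"tz": 0.0,"rx": 0.0,"ry": 0.0,"rz": -17.8,"claw": 0.045},
    {"tx": 0.274,"ty": -0.649,"tz": 0.0,"rx": 0.0,"ry": 0.0,"rz": -17.8,"claw": 0.045}
  ]
}}

```text
clock: 1.3
eef_pos: [495.5, 40.5, 231.1]
tool_rot: [-3.141, 0.0, 1.173]
force: [1.3, 0.9, -0.2]
width: 45.1
```

{"method": "apply_moves", "body": {
  "increments": [
    {"tx": 0.04,"ty": -0.095,"tz": 0.0,"rx": 0.0,"ry": 0.0,"rz": 0.0,"claw": 0.045},
    {"tx": 0.04,"ty": -0.095,"tz": 0.0,"rx": 0.0,"ry": 0.0,"rz": 0.0,"claw": 0.045},
    {"tx": 0.04,"ty": -0.095,"tz": 0.0,"rx": 0.0,"ry": 0.0,"rz": 0.0,"claw": 0.045},
    {"tx": 0.04,"ty": -0.095,"tz": -0.05,"rx": 0.0,"ry": 0.0,"rz": 0.0,"claw": 0.045},
    {"tx": 0.04,"ty": -0.095,"tz": -0.1,"rx": 0.0,"ry": 0.0,"rz": 0.0,"claw": 0.045},
    {"tx": 0.04,"ty": -0.095,"tz": -0.13,"rx": 0.0,"ry": 0.0,"rz": 0.0,"claw": 0.045},
    {"tx": 0.04,"ty": -0.095,"tz": -0.13,"rx": 0.0,"ry": 0.0,"rz": 0.0,"claw": 0.045}
  ]
}}

```text
clock: 2.0
eef_pos: [531.7, -51.9, 97.5]
tool_rot: [-3.133, 0.003, 1.174]
force: [-0.6, -0.1, 1.1]
width: 45.2
```

```bash
cat > w.py <<'E'
import sys
from h import *
f=sys.argv[1]
s=read_state();cal=calibration('wrist');im=snap('wrist',f)
print(s['eef_pos'].round(1),s['tool_rot'].round(3),s['force'].round(1),s['width'])
bgr=im[:,:,::-1];h=bgr.astype(int)
for lab,m,z in(('black',h.max(2)<45,39),('white',h.min(2)>140,17)):
    cs,_=cv2.findContours(m.astype(np.uint8),cv2.RETR_EXTERNAL,cv2.CHAIN_APPROX_NONE)
    for c in sorted(cs,key=cv2.contourArea)[::-1][:4]:
        if cv2.contourArea(c)<300: continue
        p=topt('wrist',c[:,0],z,cal);print(lab,c[:,0].min(0),c[:,0].max(0),*[np.round(v,1) for v in circ(p)])
E
python3 w.py w1.png
```

```text
[531.7 -51.9  97.5] [-3.133e+00  3.000e-03  1.174e+00] [-0.6 -0.1  1.1] 45.23085997925391
black [ 30 220] [496 383] [ 436.9 -266.9] 197.0
black [214  59] [327 171] [560.1   4.1] 38.0
white [174   0] [365 203] [564.3  14.4] 87.2
white [91  0] [125 181] [451.4  81.9] 47.6
```

View pics/w1.png

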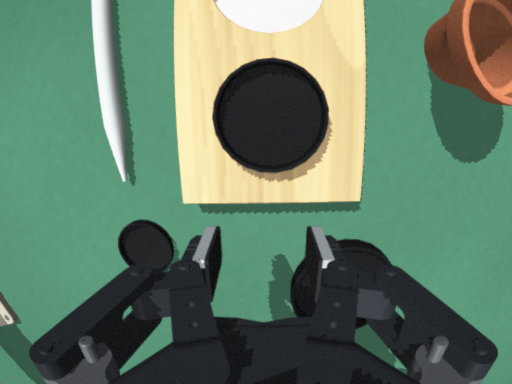

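The saucer is at (271,115) with its fitted radius close to 40 mm, and the recess is at the top edge. Both fingertips (about 205,245 and 320,245) are behind the saucer and the board's end. I'll descend and check the settled pose.

{"method": "apply_moves", "body": {
  "increments": [
    {"tx": 0.0,"ty": 0.001,"tz": -0.03,"rx": 0.0,"ry": 0.0,"rz": 0.0,"claw": 0.045},
    {"tx": 0.0,"ty": 0.001,"tz": -0.05,"rx": 0.0,"ry": 0.0,"rz": 0.0,"claw": 0.045},
    {"tx": 0.0,"ty": 0.001,"tz": -0.056,"rx": 0.0,"ry": 0.0,"rz": 0.0,"claw": 0.045},
    {"tx": 0.0,"ty": 0.001,"tz": -0.056,"rx": 0.0,"ry": 0.0,"rz": 0.0,"claw": 0.045},
    {"tx": 0.0,"ty": 0.001,"tz": -0.056,"rx": 0.0,"ry": 0.0,"rz": 0.0,"claw": 0.045}
  ]
}}

```text
clock: 2.55
eef_pos: [536.6, -52.0, 47.0]
tool_rot: [3.139, -0.001, 1.173]
force: [0.1, -0.6, 0.3]
width: 44.8
```

```bash
python3 w.py w2.png
```

```text
[536.6 -52.   47. ] [ 3.139e+00 -1.000e-03  1.173e+00] [ 0.1 -0.6  0.3] 44.80171761546442
black [ 30 228] [496 383] [ 472.8 -199.6] 148.1
black [188  49] [337 197] [560.2   4.1] 38.2
white [140   0] [384 267] [560.2   3.8] 85.3
white [50  0] [ 90 203] [450.9  76.4] 44.0
```

View pics/w2.png

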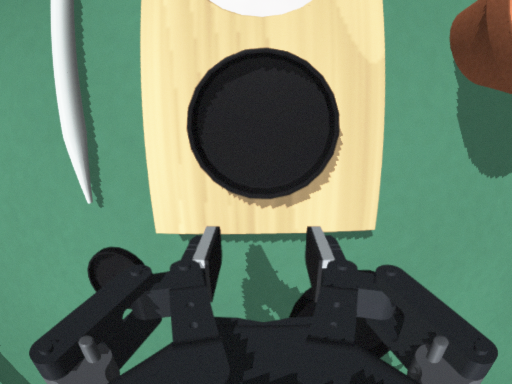

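The saucer's column (263) matches the midpoint between the fingers (263), so the line-up is good. I'll lower carefully to find the board top.

{"method": "apply_moves", "body": {
  "increments": [
    {"tx": 0.0,"ty": 0.0,"tz": -0.01,"rx": 0.0,"ry": 0.0,"rz": 0.0,"claw": 0.045},
    {"tx": 0.0,"ty": 0.0,"tz": -0.014,"rx": 0.0,"ry": 0.0,"rz": 0.0,"claw": 0.045},
    {"tx": 0.0,"ty": 0.0,"tz": -0.016,"rx": 0.0,"ry": 0.0,"rz": 0.0,"claw": 0.045},
    {"tx": 0.0,"ty": 0.0,"tz": -0.017,"rx": 0.0,"ry": 0.0,"rz": 0.0,"claw": 0.045},
    {"tx": 0.0,"ty": 0.0,"tz": -0.017,"rx": 0.0,"ry": 0.0,"rz": 0.0,"claw": 0.045}
  ]
}}

```text
clock: 3.1
eef_pos: [535.2, -51.9, 28.1]
tool_rot: [-3.141, 0.0, 1.173]
force: [0.1, -1.0, 0.7]
width: 44.9
```

{"method": "apply_moves", "body": {
  "increments": [
    {"tx": 0.0,"ty": 0.0,"tz": -0.001,"rx": 0.0,"ry": 0.0,"rz": 0.0,"claw": 0.045},
    {"tx": 0.0,"ty": 0.0,"tz": -0.002,"rx": 0.0,"ry": 0.0,"rz": 0.0,"claw": 0.045},
    {"tx": 0.0,"ty": 0.0,"tz": -0.002,"rx": 0.0,"ry": 0.0,"rz": 0.0,"claw": 0.045}
  ]
}}

```text
clock: 3.4
eef_pos: [535.3, -51.8, 26.2]
tool_rot: [-3.141, -0.0, 1.174]
force: [0.1, 0.2, -0.3]
width: 44.8
```

{"method": "apply_moves", "body": {
  "increments": [
    {"tx": 0.0,"ty": 0.0,"tz": -0.001,"rx": 0.0,"ry": 0.0,"rz": 0.0,"claw": 0.045},
    {"tx": 0.0,"ty": 0.0,"tz": -0.002,"rx": 0.0,"ry": 0.0,"rz": 0.0,"claw": 0.045},
    {"tx": 0.0,"ty": 0.0,"tz": -0.002,"rx": 0.0,"ry": 0.0,"rz": 0.0,"claw": 0.045}
  ]
}}

```text
clock: 3.7
eef_pos: [535.2, -51.8, 24.2]
tool_rot: [-3.141, 0.0, 1.173]
force: [-0.5, 0.1, -0.1]
width: 45.5
```

```bash
python3 w.py w3.png; python3 - <<'E'
from h import *
c=snap('side','s3.png')[100:220,200:360];cv2.imwrite('pics/s3c.png',cv2.resize(c,None,fx=4.5,fy=4.5)[:,:,::-1])
E
```

```text
[535.2 -51.8  24.2] [-3.141  0.     1.173] [-0.5  0.1 -0.1] 45.47899477257846
black [ 30 228] [496 383] [ 484.3 -168.5] 126.7
black [178  39] [353 213] [560.2   4. ] 38.3
black [306 228] [320 295] [554.4 -65. ] 12.1
white [126   0] [404 267] [560.4   4.7] 80.6
white [32  0] [ 75 214] [450.5  73.1] 41.9
```

View pics/s3c.png

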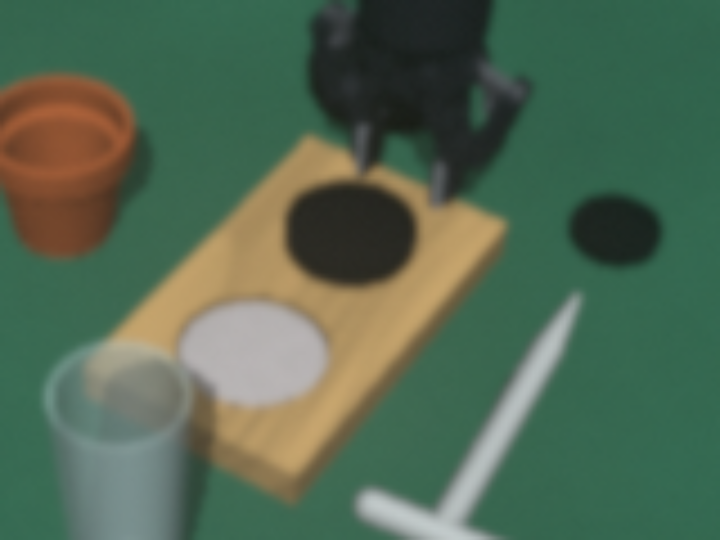

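The side view shows both fingertips just above the board behind the saucer, with the pot, vase and dibber well clear. I'll lower 1 mm more and start pushing along (0.387, 0.922).

{"method": "apply_moves", "body": {
  "increments": [
    {"tx": 0.0,"ty": 0.0,"tz": -0.001,"rx": 0.0,"ry": 0.0,"rz": 0.0,"claw": 0.045},
    {"tx": 0.004,"ty": 0.0085,"tz": -0.001,"rx": 0.0,"ry": 0.0,"rz": 0.0,"claw": 0.045},
    {"tx": 0.006,"ty": 0.013,"tz": -0.001,"rx": 0.0,"ry": 0.0,"rz": 0.0,"claw": 0.045},
    {"tx": 0.008,"ty": 0.0175,"tz": -0.001,"rx": 0.0,"ry": 0.0,"rz": 0.0,"claw": 0.045},
    {"tx": 0.01,"ty": 0.022,"tz": -0.001,"rx": 0.0,"ry": 0.0,"rz": 0.0,"claw": 0.045},
    {"tx": 0.012,"ty": 0.0265,"tz": -0.001,"rx": 0.0,"ry": 0.0,"rz": 0.0,"claw": 0.045},
    {"tx": 0.014,"ty": 0.0315,"tz": -0.001,"rx": 0.0,"ry": 0.0,"rz": 0.0,"claw": 0.045},
    {"tx": 0.016,"ty": 0.0365,"tz": -0.001,"rx": 0.0,"ry": 0.0,"rz": 0.0,"claw": 0.045},
    {"tx": 0.018,"ty": 0.0415,"tz": -0.001,"rx": 0.0,"ry": 0.0,"rz": 0.0,"claw": 0.045},
    {"tx": 0.018,"ty": 0.0415,"tz": -0.001,"rx": 0.0,"ry": 0.0,"rz": 0.0,"claw": 0.045}
  ]
}}

```text
clock: 4.8
eef_pos: [553.7, -9.1, 23.3]
tool_rot: [-3.142, -0.001, 1.175]
force: [-0.7, -0.5, 0.4]
width: 45.0
```

```bash
python3 w.py w4.png
```

```text
[553.7  -9.1  23.3] [-3.142e+00 -1.000e-03  1.175e+00] [-0.7 -0.5  0.4] 44.99609022139856
black [30 77] [496 383] [520.8 -85.1] 116.0
white [179   0] [402 270] [593.9  37.6] 62.9
white [123   0] [199 272] [515.2  69. ] 51.5
white [0 0] [ 88 274] [387.  122.5] 90.9
white [253 246] [313 304] [557.  -38.6] 17.1
```

View pics/w4.png

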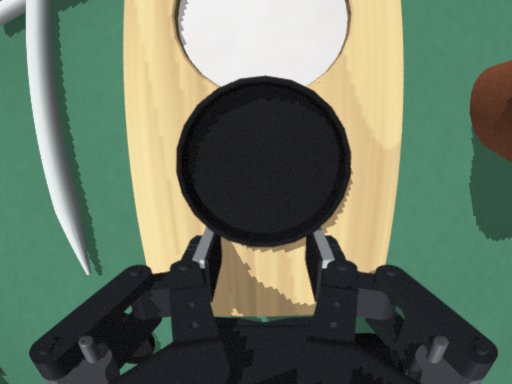

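The saucer at (263,160) now slightly overlaps the recess, whose centre is at about column 263, so the two line up. I'll measure the offset from TCP to saucer and the recess position.

```bash
cat > c.py <<'E'
import sys
from h import *
s=read_state();cal=calibration('wrist');im=snap('wrist',sys.argv[1]).astype(int)
t=s['eef_pos'][:2];a=np.radians(67.3);u=np.array([np.cos(a),np.sin(a)]);v=np.array([u[1],-u[0]])
m=(im.max(2)<50).astype(np.uint8);m[228:]=0
c=max(cv2.findContours(m,0,cv2.CHAIN_APPROX_NONE)[0],key=cv2.contourArea)[:,0];c=c[(c[:,1]<220)&(c[:,1]>1)]
S,R=circ(topt('wrist',c,float(sys.argv[2]),cal))
print('tcp',s['eef_pos'].round(1),s['force'].round(1),'saucer',S.round(1),R.round(1),'rel',((S-t)@u).round(1),((S-t)@v).round(1))
w=(im.min(2)>140).astype(np.uint8);w=w[:120,100:430].copy()
cs=[k for k in cv2.findContours(w,0,cv2.CHAIN_APPROX_NONE)[0] if k[:,0,0].mean()>80]
if cs:
    k=max(cs,key=cv2.contourArea)[:,0]+[100,0]
    # keep only left/right edge: drop points near saucer arc and image top
    P=topt('wrist',k,17,cal);keep=(k[:,1]>1)&(np.linalg.norm(topt('wrist',k,39,cal)-S,axis=1)>R+4)
    C,Rr=circ(P[keep]);print('recess',C.round(1),Rr.round(1),keep.sum(),'gap',((C-S)@u).round(1),((C-S)@v).round(1))
E
python3 c.py w5.png 39
```

```text
tcp [553.5  -9.7  23.3] [-0.7  0.8  1. ] saucer [571.1  32. ] 38.4 rel 45.3 0.1
recess [604.8  70.7] 49.0 396 gap 48.7 16.2
```

{"method": "apply_moves", "body": {
  "increments": [
    {"tx": 0.002,"ty": 0.0045,"tz": 0.0,"rx": 0.0,"ry": 0.0,"rz": 0.0,"claw": 0.045},
    {"tx": 0.004,"ty": 0.009,"tz": 0.0,"rx": 0.0,"ry": 0.0,"rz": 0.0,"claw": 0.045},
    {"tx": 0.006,"ty": 0.0135,"tz": 0.0,"rx": 0.0,"ry": 0.0,"rz": 0.0,"claw": 0.045},
    {"tx": 0.008,"ty": 0.018,"tz": 0.0,"rx": 0.0,"ry": 0.0,"rz": 0.0,"claw": 0.045},
    {"tx": 0.01,"ty": 0.0225,"tz": 0.0,"rx": 0.0,"ry": 0.0,"rz": 0.0,"claw": 0.045},
    {"tx": 0.012,"ty": 0.027,"tz": 0.0,"rx": 0.0,"ry": 0.0,"rz": 0.0,"claw": 0.045},
    {"tx": 0.014,"ty": 0.0315,"tz": 0.0,"rx": 0.0,"ry": 0.0,"rz": 0.0,"claw": 0.045},
    {"tx": 0.016,"ty": 0.036,"tz": 0.0,"rx": 0.0,"ry": 0.0,"rz": 0.0,"claw": 0.045},
    {"tx": 0.018,"ty": 0.0415,"tz": 0.0,"rx": 0.0,"ry": 0.0,"rz": 0.0,"claw": 0.045},
    {"tx": 0.018,"ty": 0.0415,"tz": 0.0,"rx": 0.0,"ry": 0.0,"rz": 0.0,"claw": 0.045}
  ]
}}

```text
clock: 5.9
eef_pos: [571.7, 32.5, 23.2]
tool_rot: [3.142, -0.001, 1.175]
force: [0.0, -0.0, 0.3]
width: 44.9
```

```bash
python3 c.py w6.png 39
```

```text
tcp [571.7  32.5  23.2] [ 0.  -0.   0.3] saucer [589.1  73.5] 38.4 rel 44.5 0.2
recess [599.1  99.8] 42.3 262 gap 28.1 -0.9
```

View pics/w6.png

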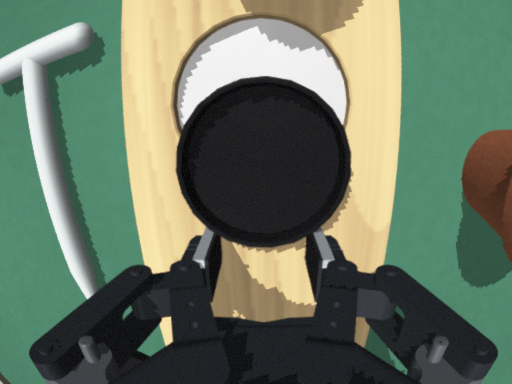

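The saucer at (263,160) lies straight below the recess circle (centre about (262,102)). About 27 mm remains, so I'll slow down.

{"method": "apply_moves", "body": {
  "increments": [
    {"tx": 0.001,"ty": 0.0025,"tz": 0.0,"rx": 0.0,"ry": 0.0,"rz": 0.0,"claw": 0.045},
    {"tx": 0.002,"ty": 0.005,"tz": 0.0,"rx": 0.0,"ry": 0.0,"rz": 0.0,"claw": 0.045},
    {"tx": 0.003,"ty": 0.0075,"tz": 0.0,"rx": 0.0,"ry": 0.0,"rz": 0.0,"claw": 0.045},
    {"tx": 0.004,"ty": 0.01,"tz": 0.0,"rx": 0.0,"ry": 0.0,"rz": 0.0,"claw": 0.045},
    {"tx": 0.005,"ty": 0.012,"tz": 0.0,"rx": 0.0,"ry": 0.0,"rz": 0.0,"claw": 0.045},
    {"tx": 0.006,"ty": 0.014,"tz": 0.0,"rx": 0.0,"ry": 0.0,"rz": 0.0,"claw": 0.045},
    {"tx": 0.0065,"ty": 0.0155,"tz": 0.0,"rx": 0.0,"ry": 0.0,"rz": 0.0,"claw": 0.045},
    {"tx": 0.007,"ty": 0.017,"tz": 0.0,"rx": 0.0,"ry": 0.0,"rz": 0.0,"claw": 0.045},
    {"tx": 0.0075,"ty": 0.0185,"tz": 0.0,"rx": 0.0,"ry": 0.0,"rz": 0.0,"claw": 0.045},
    {"tx": 0.008,"ty": 0.02,"tz": 0.0,"rx": 0.0,"ry": 0.0,"rz": 0.0,"claw": 0.045},
    {"tx": 0.008,"ty": 0.02,"tz": 0.0,"rx": 0.0,"ry": 0.0,"rz": 0.0,"claw": 0.045}
  ]
}}

```text
clock: 7.05
eef_pos: [579.4, 51.7, 23.3]
tool_rot: [-3.142, -0.0, 1.174]
force: [0.1, 0.3, -0.4]
width: 45.0
```

```bash
python3 c.py w7.png 37
```

```text
tcp [579.4  51.7  23.3] [ 0.1  0.3 -0.4] saucer [596.8  92.2] 38.3 rel 44.1 0.4
recess [667.3 113.4] 23.5 315 gap 46.8 57.0
```

View pics/w7.png

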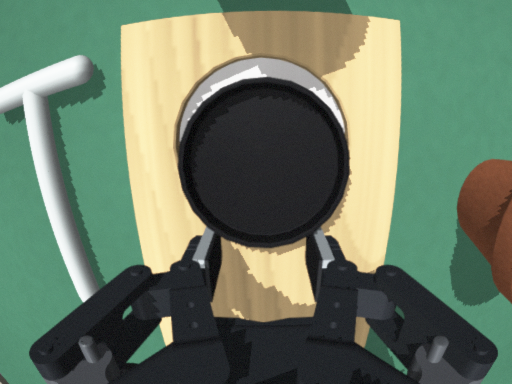

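The recess crescent is still open at the front, with its edge at row 57 and the rim at row 78. About 6–7 mm remains.

{"method": "apply_moves", "body": {
  "increments": [
    {"tx": 0.0005,"ty": 0.001,"tz": 0.0,"rx": 0.0,"ry": 0.0,"rz": 0.0,"claw": 0.045},
    {"tx": 0.001,"ty": 0.002,"tz": 0.0,"rx": 0.0,"ry": 0.0,"rz": 0.0,"claw": 0.045},
    {"tx": 0.0015,"ty": 0.003,"tz": 0.0,"rx": 0.0,"ry": 0.0,"rz": 0.0,"claw": 0.045},
    {"tx": 0.002,"ty": 0.004,"tz": 0.0,"rx": 0.0,"ry": 0.0,"rz": 0.0,"claw": 0.045},
    {"tx": 0.002,"ty": 0.005,"tz": 0.0,"rx": 0.0,"ry": 0.0,"rz": 0.0,"claw": 0.045},
    {"tx": 0.0025,"ty": 0.006,"tz": 0.0,"rx": 0.0,"ry": 0.0,"rz": 0.0,"claw": 0.045},
    {"tx": 0.0025,"ty": 0.006,"tz": 0.0,"rx": 0.0,"ry": 0.0,"rz": 0.0,"claw": 0.045}
  ]
}}

```text
clock: 7.8
eef_pos: [581.9, 57.4, 23.3]
tool_rot: [-3.142, -0.0, 1.174]
force: [-0.3, 0.2, -0.5]
width: 45.1
```

```bash
python3 c.py w8.png 31
```

```text
tcp [581.9  57.4  23.3] [-0.3  0.2 -0.5] saucer [598.8  98.1] 38.5 rel 44.1 -0.1
recess [668.8 116.3] 21.3 270 gap 43.8 57.5
```

View pics/w8.png

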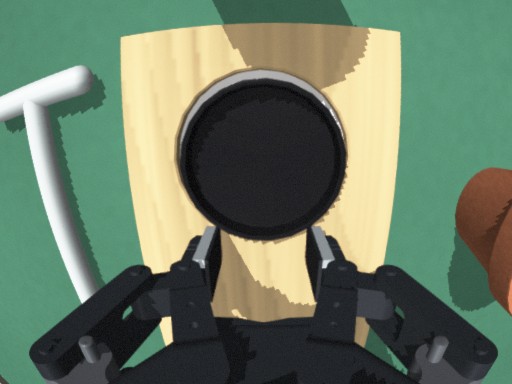

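The fitted radius at the home rim height (z = 31) is the same 38.5 mm as before, and the fitted centre is (598.8, 98.1), which suggests it has dropped in. I'll back off, rise and verify with the top and side cameras.

{"method": "apply_moves", "body": {
  "increments": [
    {"tx": -0.004,"ty": -0.009,"tz": 0.0,"rx": 0.0,"ry": 0.0,"rz": 0.0,"claw": 0.045},
    {"tx": -0.012,"ty": -0.028,"tz": 0.0,"rx": 0.0,"ry": 0.0,"rz": 0.0,"claw": 0.045},
    {"tx": -0.012,"ty": -0.028,"tz": 0.03,"rx": 0.0,"ry": 0.0,"rz": 0.0,"claw": 0.045},
    {"tx": -0.012,"ty": -0.028,"tz": 0.07,"rx": 0.0,"ry": 0.0,"rz": 0.0,"claw": 0.045},
    {"tx": -0.03,"ty": -0.06,"tz": 0.1,"rx": 0.0,"ry": 0.0,"rz": 0.0,"claw": 0.045},
    {"tx": -0.03,"ty": -0.06,"tz": 0.1,"rx": 0.0,"ry": 0.0,"rz": 0.0,"claw": 0.045},
    {"tx": -0.03,"ty": -0.06,"tz": 0.1,"rx": 0.0,"ry": 0.0,"rz": 0.0,"claw": 0.045}
  ]
}}

```text
clock: 8.55
eef_pos: [551.7, -4.2, 124.2]
tool_rot: [3.14, -0.001, 1.171]
force: [0.1, 0.1, -0.4]
width: 45.1
```

```bash
for z in 31 39; do python3 c.py w9_$z.png $z; done; python3 - <<'E'
from h import *
c=snap('side','s9.png')[110:250,180:340]; w=cv2.imread('pics/w9_31.png')[:250,120:420]
a=cv2.resize(c,None,fx=2.5,fy=2.5,interpolation=3)[:,:,::-1];b=cv2.resize(w,(390,350))
cv2.imwrite('pics/v9.png',np.hstack([a,cv2.resize(b,(400,a.shape[0]))]))
E
```

```text
tcp [551.7  -4.2 124.2] [ 0.1  0.1 -0.4] saucer [598.8  97.5] 38.2 rel 112.1 4.2
recess [600.1  99.9] 68.3 559 gap 2.7 0.3
tcp [551.5  -3.  123.2] [-0.3  0.6 -0.6] saucer [598.2  96.4] 36.9 rel 109.8 4.8
recess [599.3  98.1] 65.6 622 gap 2.0 0.3
```

View pics/v9.png

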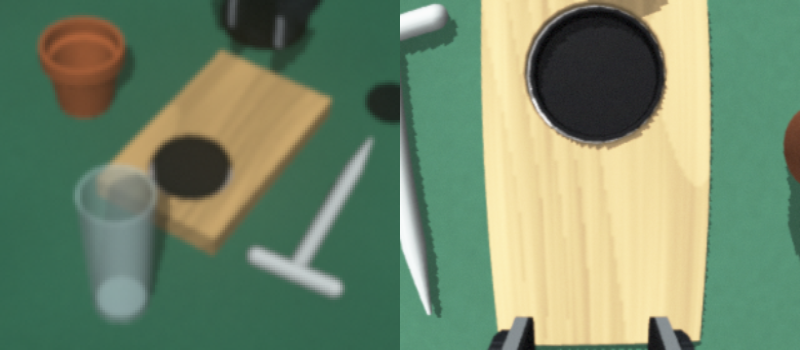

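In the views the saucer sits inside the recess with an even rim and everything else is in place. I'll take one more look from straight above to rule out a rear edge hung on the lip.

{"method": "apply_moves", "body": {
  "increments": [
    {"tx": 0.016,"ty": 0.035,"tz": 0.0,"rx": 0.0,"ry": 0.0,"rz": 0.0,"claw": 0.045},
    {"tx": 0.016,"ty": 0.035,"tz": 0.0,"rx": 0.0,"ry": 0.0,"rz": 0.0,"claw": 0.045},
    {"tx": 0.016,"ty": 0.035,"tz": 0.0,"rx": 0.0,"ry": 0.0,"rz": 0.0,"claw": 0.045},
    {"tx": 0.016,"ty": 0.035,"tz": 0.0,"rx": 0.0,"ry": 0.0,"rz": 0.0,"claw": 0.045}
  ]
}}

```text
clock: 9.1
eef_pos: [567.2, 31.9, 122.5]
tool_rot: [-3.14, 0.001, 1.174]
force: [-0.5, -0.2, -0.5]
width: 44.9
```

```bash
python3 c.py wa.png 31; python3 - <<'E'
from h import *
cal=calibration('wrist');print(cal['origin'])
im=cv2.imread('pics/wa.png');h=cv2.cvtColor(im,cv2.COLOR_BGR2HSV)
m=(im.max(2)<50).astype(np.uint8);m[228:]=0
c=max(cv2.findContours(m,0,cv2.CHAIN_APPROX_NONE)[0],key=cv2.contourArea)
print(cv2.fitEllipse(c));x,y,w,hh=cv2.boundingRect(c);print(x,y,w,hh)
wood=((h[:,:,1]>70)&(h[:,:,0]<35)&(h[:,:,2]>70)).astype(np.uint8)
cs=[k for k in cv2.findContours(1-wood,0,cv2.CHAIN_APPROX_NONE)[0] if cv2.pointPolygonTest(k,(x+w/2,y+hh/2),False)>0]
for k in cs:print('hole',cv2.fitEllipse(k),[np.round(v,1) for v in circ(topt('wrist',k[:,0],25,cal))])
cv2.imwrite('pics/wac.png',cv2.resize(im[y-25:y+hh+25,x-25:x+w+25],(600,600),interpolation=2))
E
```

```text
tcp [567.2  31.9 122.5] [-0.5 -0.2 -0.5] saucer [598.8  97.7] 38.2 rel 72.9 3.8
recess [566.6 144.1] 36.4 292 gap 30.4 -47.6
[596.13656878  99.43235982 264.4680166 ]
((267.80291748046875, 100.26181030273438), (96.3754653930664, 97.80536651611328), 96.09365844726562)
219 52 99 97
hole ((246.48959350585938, 192.5823516845703), (455.3321228027344, 585.4749145507812), 91.7190933227539) [array([ 470.3, -112.1]), np.float64(359.2)]
```

View pics/wac.png

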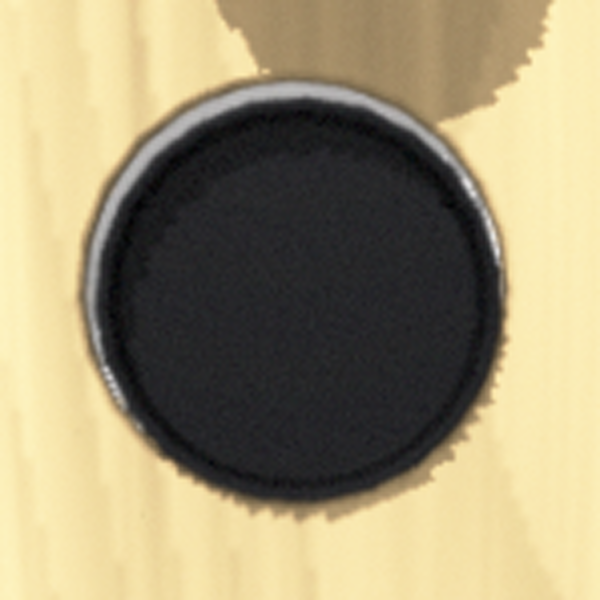

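Straight from above, the rim spans about 400–410 px against 425 px for the recess. That matches a rim height of z ≈ 31, not 39. The front crescent is about 19 px, so the saucer sits about 1.8 mm back from centre. That is inside the 3 mm play; a saucer hung on the lip would need more than 4 mm. The hand is about 95 mm above the board and touching nothing.

```bash
python3 -c "
from cell import *
print(finish_job())"
```

```text
the job is handed in; nothing more can be done
None
```

I pushed the 80 mm saucer about 100 mm across the pot stand with both fingertips, and it dropped into the recess. I then backed the hand off to about 95 mm above the board and handed the job in at about 9 s on the clock; no verdict was reported.

- **Position:** the saucer's fitted centre is (598.8, 97.7) mm against a recess centre of about (599, 98). Measured from the gap around the rim, it sits about 1.8 mm toward the rear, inside the 3 mm play and the 6 mm limit.
- **Seating:** the rim's apparent size fits a seated rim height of 31 mm, not 39 mm. That and the small offset are why I judge it seated and level; I did not measure tilt directly.
- **Other items:** the vase, pot and dibber looked unmoved in the last side view. I did not measure any of them or recheck the tray, but the hand stayed well clear of all four, and the forces reported after each move stayed under about 2 N.
- **Checks that failed:** two of my automatic fits gave nonsense. One was the recess circle in several wrist pictures, and the other was the recess outline in the last one. The recess position and offset therefore come from the good fits and from edges read by eye.

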